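# Re-index a tilting module fixture with its spring plunger

### The job

The RF module on the tilting fixture has to stand at the steep angle for the next job. Pull the spring pin out by its T-handle, turn it into its rest notch and let go so that it stays out by itself; then swing the plate over with its crank lever, past the middle notch, to the steepest position, and turn the T-handle back so that the pin springs fully home in the last notch. Keep the loose module seated in its nest, leave everything else on the bench where it lies, and let go at the end.

Things in the scene. Friction and masses are not known exactly. Their poses are not given: they have to be found in the camera images.
- tilt_fixture: Grey tilting fixture fixed to the bench: base 156 x 206 x 12 mm, two upright cheeks (y = +-75 mm) carrying a plate on a level axle. Origin on the bench under the axle's middle; y along the axle towards the crank lever, z up; it stands turned so that x points away and to the left of the robot. Outside the cheek away from the lever, in the plane y = -89 mm: a spring pin and a steel quadrant with three rim notches.
- axle (a point): Middle of the axle, 85 mm above the fixture's origin, same axes as the fixture. The spring pin's axis lies in the plane y = -89 mm, leans 30 degrees from vertical towards -x and points at the axle line. A shelf edge hangs over the back of the bench, 0.38 m up, 0.70 m ahead of the robot base.
- tilt_plate (a joint): Angle of the aluminium plate (104 x 128 mm) about the axle, rad: 0 = flat (start); grows as the lever swings over from +x to -x and the plate's +x edge rises. Notches at 0, 0.436 and 0.873 (steepest; stop at 0.898). Pin in a notch: locked, about 0.02 play. Pin out: turns with light friction (2 N at the lever grip) and stays where left. A pin let down within 0.05 of a notch centre pulls itself in.
- index_pin (a joint): How far the 8 mm spring pin is drawn out along its axis, m: 0 = fully home, 0.008 = tip rides on the quadrant's rim, about 0.010 = in the rest notch (tip clear of the quadrant), 0.0125 = cross pin on the flat top of the crown, 0.0145 = end of travel. The spring pulls it in with 6 N when home, 13 N when fully out.
- pin_handle (a joint): Turn of the T-handle about the pin axis, rad, counter-clockwise seen from outside: 0 = cross pin in the deep slot of the steel crown (pin can go home), 1.31 = over its V-shaped rest notch, which centres it from 0.15 rad either side. Between them it turns only when drawn out 12.5 mm or more. To return: draw out 3 mm, turn to 0, let the spring take it. Stops at -0.05 and 1.41.
- grip (a point): Middle of the black T-handle of the spring pin: bar 44 mm long, 12 mm wide, 20 mm tall (along the pin axis). x along the bar, y across its width, z out along the pin axis (30 degrees from vertical). With the pin home it is 117 mm from the axle line; the crown's top (26 mm across) is then 25 mm below this point, and a 15 mm collar starts 10 mm below it.
- lever_grip (a point): Middle of the black round grip of the crank lever on the +y end of the axle: 12 mm diameter, 50 mm long, y along the grip (parallel to the axle, pointing outwards). It is 95 mm from the axle line and 119 mm along +y from the axle's middle. With the plate flat the lever points 75 degrees up from the fixture's +x; it swings up over the top towards -x.
- nest (a point): Centre of a seated module in the nest: 4 mm above the axle when flat; turns with the plate (x towards its rising edge, y along the axle, z normal to the plate). Black fences stand 8 to 14 mm high round the nest with 1.5 mm clearance; the tallest is on the -x side, the lower one when tilted.
- module_center (a point): Centre of the loose aluminium RF module, body 56 x 80 x 20 mm (102 mm over its connectors), 0.16 kg, lying in the nest; same axes as the nest. Nothing clamps it.
- marker: Bystander: marker pen, 130 mm long, lying on the bench near the fixture.
- rf_module_f: Bystander: small RF module, 48 x 82 x 17 mm, lying on the bench near the fixture.
- pcb_card: Bystander: circuit board, 55 x 94 mm.
- parts_tray: Bystander: shallow open tray with screws, 75 x 110 x 26 mm.
Not all that is in view belongs to the job. What is shaped like the part that bears module_center but yellow is not meant.

How it is judged:
By the outcome, as a careful person would: the job done as asked, in the order asked, and still so for the second after the job is handed in, with the robot touching nothing.
It also fails if it takes over 58 s, if anything falls off the work surface, if the arm or the gripper's body presses on something with over 40 N, if the wrist force passes 120 N, or if a joint passes its speed limit or range.

### The arm

A 6-joint arm with a two-finger parallel gripper is mounted at the origin on a cart in front of the work surface, level with it; the furniture and walls round the work are solid. World frame = base frame: x ahead of the robot, y to its left, z up, the work surface at z = 0. Lengths are in m, angles in rad, forces in N, time in s.
With the tool pointing down it reaches from about 0.35 to 0.725 m from the base axis. Payload 4.3 kg.
Tool frame: the origin (TCP) lies on the centre line of the jaws, within the pads' length; the fingertips stand 22 mm ahead of it and the grasp point (between the pads) lies 3 mm ahead of it; z points along the fingers, y is the direction in which the jaws open and shut (so a half turn about z gives the same grasp; the last joint's range is limited). The gripper opens to 85 mm and grips with 20 to 120 N. Pads are 22 mm wide; open, the fingers measure 114 mm over their backs; the gripper's body (76 mm by 85 mm) begins 54 mm behind the grasp point. The pads swing forward as they close: fully open they stand 13 mm farther back than shut.
Start: joints at [-1.298, 0.377, 0.081, 1.274, 0, 1.46], TCP at [0.215, -0.533, 0.253] pointing down, gripper open.
Joint ranges: [-2.72, 2.72], [-0.84, 1.66], [-1.02, 1.22], [-1.77, 2.12], [-1.37, 1.28], [-3.14, 3.14]. Speed limits (rad/s): [2.57, 2.57, 3.14, 3.14, 3.14, 3.14].

### API

Orientations are given as a unit quaternion [x, y, z, w].
In Python, from plant import read_state, get_image, camera_info, bot gives the robot as it stands. The module is installed in compiled form; this text tells all that it offers.
- The arm moves only by the tool jog_arm, never from a script. Its argument "increments" is a list of rows, each a list of 7 numbers: the shift along the tool's x, y, z normalised to -1 to 1, where 1 is 0.06 m, then the turn, a rotation vector about the tool's x, y, z normalised to -1 to 1, where 1 is 0.15 rad, then the gripper's target within -1 to 1 (fully open at 1, half-way at 0, shut at -1). A call has 1 to 8 rows; each row shifts and turns the commanded pose from where the row before left it, along the tool's axes as they then stand; what a row does not reach is not made up. A row lasts 1/8 s, in which the tool goes at most 62.5 mm and 10.7 degrees, less where a joint would pass 70% of its speed; a pose out of reach is approached as far as the arm can. A call with a number of a shift or a turn outside -1 to 1 is refused whole. A call with a gripper value outside its range is refused whole. The fingers move at their own pace and stop on an object; "newtons" is the grip in N (left out, the last holds). Time passes only in rows, so rows that do not move let the fingers close. It gives the time, the measured TCP pose, the force and the opening at its end, in the units of the state.
- read_state(): the state, without advancing time (a new reading comes with each control period).
- get_image(name): name is "scene" or "top" or "wrist"; returns (picture, depth): 420x560x3 uint8, red, green, blue; 420x560 float32, m along the optical axis (not along the pixel's ray), 0 where there is no reading.
- camera_info(name): a dict with "fx", "fy", "cx", "cy" (pixels), "D" ([k1, k2, p1, p2, k3] as OpenCV has them; the pictures are not rectified), "origin" and "orientation" of the camera in the world. Camera axes: x right, y up, looking along -z (the intrinsics and any distortion apply to the point x, -y, -z); pixel columns grow to the right and rows downward; lengths in m; the calibration is good to about 2 mm. A picture is of the moment at which its call begins: read the wrist's pose just before it. camera_info takes no time and is no camera call; for the wrist camera it gives the pose at the moment of the call.
- bot.hand_in(): hands the job in, once; it reports no verdict.
The state is a dict: "time_s": time; "joints": joint angles; "qvel": joint speeds; "effort": joint torques, N m; "position": TCP position; "tool_rot": TCP orientation; "wrist_force": force on the tool from outside, world axes, zero at the start; "torque": the same for the moment, N m; "grip_width": finger opening in m.
Only numpy, scipy, OpenCV 4.12 (cv2) and the standard library are available. Lean on these libraries where they do the work, as an engineer would, in place of code of your own. Each camera call takes 0.05 s, during which the arm holds its last target.

## Working session

There is one attempt and no reset: what is moved stays moved. The work goes in short steps, Python scripts to look and compute and a tool call to move; the robot and the scene stay as the last step left them, time stands still between calls to the robot, and variables do not carry over. Pictures are saved under pics/ and viewed, and the job is handed in when it is done.

Besides the shell and the picture viewer there is one more tool, called as name(argument=value, ...), one argument or row to a line, values as JSON. jog_arm: Moves the arm, as the interface text tells. Its arguments: {"type":"object","properties":{"increments":{"type":"array","items":{"type":"array","items":{"type":"number"}}},"newtons":{"type":"number"}},"required":["increments"]}

```bash
mkdir -p pics; ls
python3 - <<'E'
from plant import *
import cv2,numpy as np
print(read_state())
for n in ["scene","top","wrist"]:
    ci=camera_info(n); print(n,ci)
    im,d=get_image(n); np.savez(f"pics/{n}0.npz",im=im,d=d,**{k:np.array(v) for k,v in ci.items()})
    cv2.imwrite(f"pics/{n}0.png",im[:,:,::-1])
E
```

```text
pics
{'time_s': 0.0, 'joints': array([-1.29829580e+00,  3.78051900e-01,  7.96040516e-02,  1.27438412e+00,
        5.46367923e-06,  1.46050015e+00]), 'qvel': array([ 0.0010969 , -0.00125167, -0.00029022,  0.00077642,  0.00015015,
        0.00101832]), 'effort': array([ 2.01874536e-04, -4.63606381e+01,  2.69874787e+01,  2.09628762e-02,
        1.01279632e-04, -3.28843960e-06]), 'position': array([ 0.21461436, -0.53278378,  0.25235873]), 'tool_rot': array([ 9.81738677e-01,  1.90231792e-01, -7.97340471e-05, -1.01469519e-03]), 'wrist_force': array([0.12587406, 0.53424257, 0.18251243]), 'torque': array([-0.00217582, -0.0214316 ,  0.0007381 ]), 'grip_width': 0.08510352139724757}
scene {'fx': 481.6681868698928, 'fy': 481.6681868698928, 'cx': 277.74370191795265, 'cy': 203.09361525437853, 'D': array([-0.05678138,  0.        ,  0.        ,  0.        ,  0.        ]), 'origin': array([-0.20410825,  0.39926676,  0.99511333]), 'orientation': array([-0.19096164,  0.3317199 ,  0.7917748 , -0.47601284])}
top {'fx': 397.75515123368183, 'fy': 397.75515123368183, 'cx': 286.2117204740474, 'cy': 207.41956379124733, 'D': array([-0.03189985,  0.        ,  0.        ,  0.        ,  0.        ]), 'origin': array([ 3.46926928e-01, -4.37477679e-04,  1.05294236e+00]), 'orientation': array([ 0.08177462, -0.07229464, -0.68119454,  0.72392016])}
wrist {'fx': 378.49826308603184, 'fy': 378.49826308603184, 'cx': 279.28453704194874, 'cy': 211.40149404255928, 'D': array([-0.08501719,  0.        ,  0.        ,  0.        ,  0.        ]), 'origin': array([ 0.29298125, -0.50365156,  0.37298664]), 'orientation': array([-0.13725168,  0.09354111, -0.55177558,  0.81728559])}
```

View pics/scene0.png

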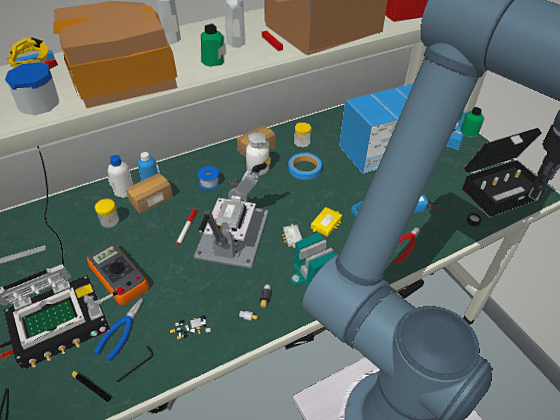

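View pics/top0.png

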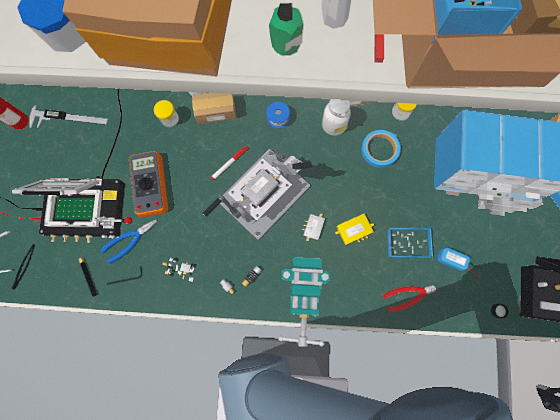

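View pics/wrist0.png

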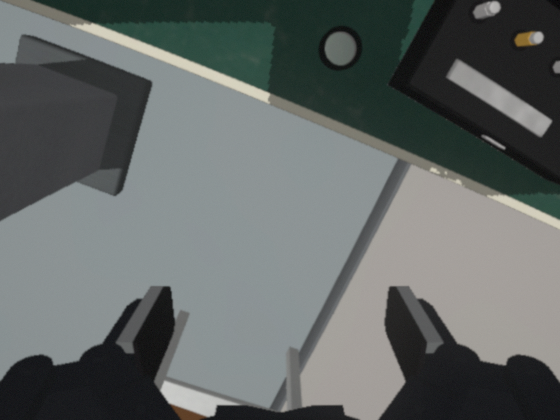

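```bash
cat > h.py <<'E'
import numpy as np,cv2
from scipy.spatial.transform import Rotation as R
def load(f):
    z=np.load(f); return z
def K(ci): return np.array([[ci['fx'],0,ci['cx']],[0,ci['fy'],ci['cy']],[0,0,1]],float)
def rays(ci,px):
    u=cv2.undistortPoints(np.array(px,float).reshape(-1,1,2),K(ci),np.array(ci['D'],float)).reshape(-1,2)
    d=np.c_[u[:,0],-u[:,1],-np.ones(len(u))]
    return np.array(ci['origin']),R.from_quat(ci['orientation']).apply(d)
def onz(ci,px,z):
    o,d=rays(ci,px); return o+d*((z-o[2])/d[:,2])[:,None]
def ondepth(ci,px,dep):
    o,d=rays(ci,px); return o+d*np.array(dep)[:,None]
def proj(ci,P):
    p=R.from_quat(ci['orientation']).inv().apply(np.atleast_2d(P)-np.array(ci['origin']))
    q=np.c_[p[:,0],-p[:,1],-p[:,2]]
    return cv2.projectPoints(q.reshape(-1,1,3),np.zeros(3),np.zeros(3),K(ci),np.array(ci['D'],float))[0].reshape(-1,2)
def tri(c1,p1,c2,p2):
    o1,d1=rays(c1,[p1]);o2,d2=rays(c2,[p2]);d1=d1[0];d2=d2[0]
    A=np.c_[d1,-d2];s=np.linalg.lstsq(A,o2-o1,rcond=None)[0]
    a=o1+s[0]*d1;b=o2+s[1]*d2
    return (a+b)/2,np.linalg.norm(a-b)
E
python3 - <<'E'
import cv2
a=cv2.imread('pics/top0.png')[135:250,195:325];b=cv2.imread('pics/scene0.png')[130:275,180:350]
cv2.imwrite('pics/ct.png',cv2.resize(a,None,fx=6,fy=5*6/5,interpolation=cv2.INTER_CUBIC)[:600,:800])
cv2.imwrite('pics/cs.png',cv2.resize(b,None,fx=4,fy=4,interpolation=cv2.INTER_CUBIC))
E
```

```text
(no output)
```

View pics/ct.png

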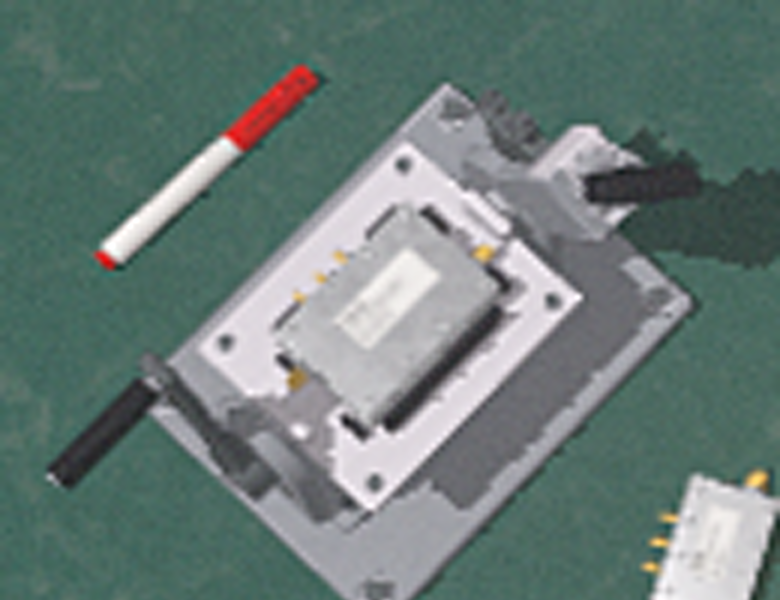

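View pics/cs.png

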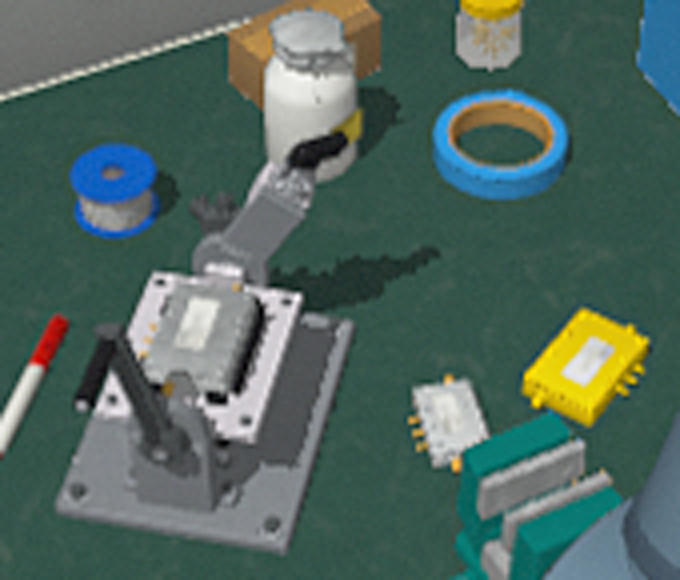

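Run:
```python
from h import *
np.set_printoptions(precision=4,suppress=True)
t=load('pics/top0.npz');s=load('pics/scene0.npz')
ct=lambda x,y:(x/6+195-.4,y/6+135-.4)
cs=lambda x,y:(x/4+180-.4,y/4+130-.4)
c=onz(t,[ct(447,86),ct(692,300)],0.012);print('base corners',c,np.linalg.norm(c[0]-c[1]))
c2=onz(s,[cs(352,322),cs(282,545),cs(58,508)],0.012);print('scene',c2,np.linalg.norm(np.diff(c2,axis=0),axis=1))
print('T',tri(t,ct(641,183),s,cs(318,151)))
print('T',ondepth(t,[ct(641,183)],[t['d'][165,301]]),ondepth(s,[cs(318,151)],[s['d'][167,259]]))
print('L',tri(t,ct(105,430),s,cs(97,370)))
print('T ends top',tri(t,ct(590,188),s,cs(292,158)),tri(t,ct(697,180),s,cs(345,143)))
h,w=420,560
for f in(t,s):
    im=f['im'].astype(int);d=f['d']
    v,u=np.where((im.max(2)<60)&(d>0));P=ondepth(f,np.c_[u,v],d[v,u])
    k=(P[:,2]>0.1)&(P[:,2]<.25)&(P[:,0]>.3)&(P[:,0]<.65)&(abs(P[:,1])<.3)
    P=P[k];
    for side in (P[:,1]>0.08,P[:,1]<.05):
        if side.sum(): print(side.sum(),P[side].mean(0),P[side].min(0),P[side].max(0))
```

```text
base corners [[ 0.7404  0.0784  0.012 ]
 [ 0.6446 -0.0396  0.012 ]] 0.1520251598871125
scene [[ 0.6441 -0.0394  0.012 ]
 [ 0.4885  0.0917  0.012 ]
 [ 0.5829  0.2074  0.012 ]] [0.2034 0.1493]
T (array([ 0.6391, -0.0119,  0.187 ]), np.float64(0.0012822735385645862))
T [[ 0.6358 -0.0113  0.1982]] [[ 0.6294 -0.0078  0.1959]]
L (array([0.5323, 0.1838, 0.1808]), np.float64(0.0008991961615753709))
T ends top (array([0.6347, 0.0079, 0.1922]), np.float64(0.00016558064742524598)) (array([ 0.6432, -0.0334,  0.1822]), np.float64(0.001419405569430874))
87 [0.5306 0.1839 0.1808] [0.5112 0.1534 0.1554] [0.5501 0.2009 0.1859]
81 [ 0.6367 -0.0126  0.1943] [ 0.6273 -0.0332  0.1812] [0.6499 0.008  0.2024]
162 [0.5381 0.1707 0.1593] [0.511  0.1395 0.1011] [0.5552 0.2018 0.1856]
79 [ 0.6335 -0.0094  0.1927] [ 0.6249 -0.0337  0.1748] [0.6449 0.01   0.2045]
```

```bash
cat >> h.py <<'E'
ORG=np.array([.608,.0894,0.]);PHI=np.radians(50.4)
def setup(org=None,phi=None):
    o=ORG if org is None else np.array(org); p=PHI if phi is None else phi
    F=R.from_euler('z',p).as_matrix()
    return o,F
o_,F_=setup()
def fx(p): return o_+F_@np.array(p,float)      # fixture->world
a_=F_@np.array([-.5,0,np.sqrt(.75)])
e1_=F_@np.array([np.sqrt(.75),0,.5]); ey_=F_[:,1]
def gripT(draw=0): return fx([0,-.089,.085])+a_*(.117+draw)
def jawrot(ang):  # tool z=-a, tool y = ang in (e1,y)
    y=np.cos(ang)*e1_+np.sin(ang)*ey_; z=-a_; x=np.cross(y,z)
    return np.c_[x,y,z]
def plan(p0,q0,p1,R1,n,g=None):
    """rows from pose (p0,quat q0) to (p1,R1) in n rows, rounded, with dead-reckoned remainder"""
    r0=R.from_quat(q0);r1=R.from_matrix(R1);rv=(r0.inv()*r1).as_rotvec()
    p=np.array(p0,float);r=r0;rows=[]
    for k in range(1,n+1):
        s=k/n; pt=np.array(p0)+s*(np.array(p1)-p0); rt=r0*R.from_rotvec(s*rv)
        d=np.round(r.inv().apply(pt-p)/.06,3); w=np.round((r.inv()*rt).as_rotvec()/.15,3)
        rows.append([*d,*w]+([] if g is None else [g]))
        p=p+r.apply(d*.06); r=r*R.from_rotvec(w*.15)
    print('[' + ',\n'.join('['+','.join('%g'%v for v in x)+']' for x in rows)+']'); print('max',np.abs(np.array(rows)).max(0)); 
    return p,r.as_quat()
E
python3 - <<'E'
from h import *
np.set_printoptions(precision=4,suppress=True)
print('T',gripT(),'L',fx([.0246,.119,.1768]),'a',a_)
J=jawrot(np.radians(-40.3));print(J)
H=np.zeros((24,24))
for f in('top','scene'):
    t=load(f'pics/{f}0.npz');d=t['d'];v,u=np.where(d>0);P=ondepth(t,np.c_[u,v],d[v,u])
    if f=='scene': continue
    i=((P[:,0])/.05).astype(int);j=((P[:,1]+.6)/.05).astype(int);k=(i>=0)&(i<18)&(j>=0)&(j<24)
    np.maximum.at(H,(i[k],j[k]),P[k,2])
print('cols y from -.6 step .05; rows x from 0');
for i in range(3,18): print('%.2f'%(i*.05),(H[i]*100).astype(int))
E
```

```text
T [ 0.6393 -0.0124  0.1863] L [0.532  0.1842 0.1768] a [-0.3187 -0.3853  0.866 ]
[[-0.2306  0.9194  0.3187]
 [ 0.9177  0.0966  0.3853]
 [ 0.3234  0.3813 -0.866 ]]
cols y from -.6 step .05; rows x from 0
0.15 [ 0  0 34  0  0  0  0  0  0  0  0 52 49 36 30  0  0  0  0  0  0  0  0  0]
0.20 [ 0  0 34  0  0  0  0  0  0 63 66 61 49 33 31  0  0  0  0  0  0  0  0  0]
0.25 [ 0  0  0  0  0  0  0  0 76 76 75  5  0  0  0  0  0  0  0  0  0  0  0  0]
0.30 [ 6  2  0  0  0  1  1  0  0  0 10 10  0  0  1  1  0  0  0  0  0  0  1  0]
0.35 [ 5  2  0  0  1  1  1  1  0  1 10 10  2  2  2  2  0  1  0  0  0  0  1  1]
0.40 [15  0  3  4  0  0  0  0  0  1 10 10  2  2  1  0  0  0  0  0  1  1  3  3]
0.45 [15  0  3  4  3  2  2  0  2  2  1  1  0  2  1  0  0  0  0  1 10 12  7  7]
0.50 [ 0  0  0  0  2  2  2  2  2  2  2  2  1  8 13 18 18  0  3  9 10 19 20 20]
0.55 [11 12 12  1  0  0  0  0  2  2  1  1  8 10 11 18  0  0  4  5  5 18 18 19]
0.60 [18 18 18 17  0 60 60 61 61  0  0 20 20 10 10  8  0  0  0  5  5  5  9  5]
0.65 [18 18 18 18 18 60 60 60 60  0  0 17 17 12  8  1  1  0  0  4  4  3  2  0]
0.70 [18 18 42 47 57 58 58 58 58 57 57 42 42 42 52 56 56 56 56 56 50 50 42 42]
0.75 [18 18 42 42 57 58 58 58 58 57 57 42 51 49 54 56 56 56 56 50 50 50 42 42]
0.80 [ 0  0  0 18 42  0 54 53 44 44 49 49 49 49 50  6  6  6  6  7  0  0 42 42]
0.85 [ 0  0  0  0 42  6  6  0  3 42 42 42 42 42 43  5  6  5  2  0  0  0 42 42]
```

Run:
```python
from h import *
from plant import read_state
s=read_state()
print(plan(s['position'],s['tool_rot'],gripT()+a_*.114,jawrot(np.radians(-40.3)),16,0.1))
```

```text
[[0.561,-0.31,-0.033,-0.044,0.231,-0.555,0.1],
[0.585,-0.261,-0.016,-0.044,0.231,-0.555,0.1],
[0.605,-0.212,0.004,-0.044,0.232,-0.554,0.1],
[0.62,-0.161,0.024,-0.044,0.231,-0.555,0.1],
[0.631,-0.11,0.045,-0.044,0.231,-0.555,0.1],
[0.635,-0.057,0.066,-0.043,0.231,-0.554,0.1],
[0.635,-0.004,0.088,-0.044,0.231,-0.555,0.1],
[0.63,0.047,0.11,-0.044,0.231,-0.555,0.1],
[0.62,0.099,0.132,-0.044,0.232,-0.555,0.1],
[0.604,0.149,0.154,-0.044,0.231,-0.555,0.1],
[0.584,0.197,0.176,-0.044,0.231,-0.554,0.1],
[0.56,0.243,0.198,-0.044,0.231,-0.555,0.1],
[0.53,0.288,0.218,-0.044,0.231,-0.555,0.1],
[0.497,0.329,0.237,-0.044,0.231,-0.555,0.1],
[0.459,0.367,0.257,-0.044,0.232,-0.554,0.1],
[0.418,0.401,0.274,-0.043,0.231,-0.555,0.1]]
max [0.635 0.401 0.274 0.044 0.232 0.555 0.1  ]
(array([ 0.60293055, -0.0563083 ,  0.28507569]), array([ 0.62023464,  0.74049182,  0.25880153, -0.00161743]))
```

jog_arm(
  increments=[
    [0.56,-0.31,-0.033,-0.044,0.231,-0.555,0.1],
    [0.585,-0.26,-0.016,-0.044,0.231,-0.555,0.1],
    [0.605,-0.21,0.004,-0.044,0.231,-0.555,0.1],
    [0.62,-0.16,0.024,-0.044,0.231,-0.555,0.1],
    [0.63,-0.11,0.045,-0.044,0.231,-0.555,0.1],
    [0.635,-0.057,0.066,-0.044,0.231,-0.555,0.1],
    [0.635,-0.004,0.088,-0.044,0.231,-0.555,0.1],
    [0.63,0.047,0.11,-0.044,0.231,-0.555,0.1],
  ],
)

```text
time_s: 1.15
position: [0.4094, -0.2941, 0.2691]
tool_rot: [0.856, 0.499, 0.138, -0.001]
wrist_force: [0.6, -0.2, -0.2]
grip_width: 0.0469
```

jog_arm(
  increments=[
    [0.62,0.1,0.132,-0.044,0.231,-0.555,0.1],
    [0.604,0.15,0.154,-0.044,0.231,-0.555,0.1],
    [0.584,0.197,0.176,-0.044,0.231,-0.555,0.1],
    [0.56,0.243,0.198,-0.044,0.231,-0.555,0.1],
    [0.53,0.288,0.218,-0.044,0.231,-0.555,0.1],
    [0.497,0.33,0.237,-0.044,0.231,-0.555,0.1],
    [0.459,0.367,0.257,-0.044,0.231,-0.555,0.1],
    [0.418,0.4,0.274,-0.044,0.231,-0.555,0.1],
  ],
)

```text
time_s: 2.15
position: [0.6035, -0.0559, 0.2848]
tool_rot: [0.619, 0.742, 0.258, -0.001]
wrist_force: [-0.1, 0.4, -0.9]
grip_width: 0.0473
```

Run:
```python
from plant import *
from h import *
s=read_state();print(s['time_s'],s['joints'],s['position'],s['qvel'],s['grip_width'])
J=jawrot(np.radians(-40.3)); print((gripT()+a_*.114-s['position']), (R.from_quat(s['tool_rot']).inv()*R.from_matrix(J)).as_rotvec())
ci=camera_info('wrist');im,d=get_image('wrist');np.savez('pics/w1.npz',im=im,d=d,**{k:np.array(v) for k,v in ci.items()})
cv2.imwrite('pics/w1.png',im[:,:,::-1]); print(proj(ci,[gripT(),gripT()+a_*.01]))
```

```text
2.15 [-0.4332687   0.26414352 -0.10019519  1.06048759  0.50372331  0.99517619] [ 0.603487   -0.05587856  0.28480728] [ 0.43914588  0.23238143  0.26017819 -0.08975083  0.20014374 -0.22188482] 0.04733039555206036
[-0.00053379 -0.00044646  0.00024458] [-0.00064516  0.00063896  0.00371666]
[[279.38562228 213.16372913]
 [279.36003479 218.41573305]]
```

View pics/w1.png

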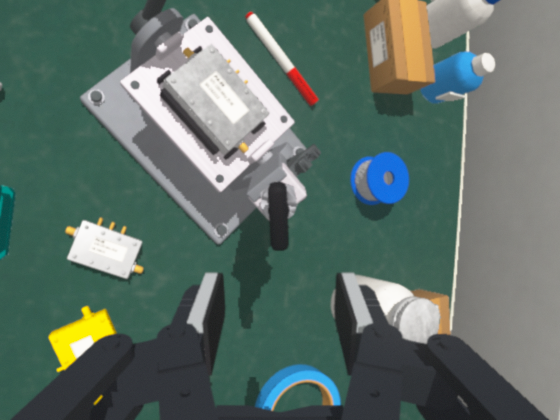

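```bash
python3 - <<'E'
from h import *
np.set_printoptions(precision=4,suppress=True)
w=load('pics/w1.npz');im=w['im'].astype(int);d=w['d']
m=((im.max(2)<60)).astype(np.uint8);m[:, :262]=0;m[:,298:]=0;m[:178]=0;m[258:]=0
n,l,st,c=cv2.connectedComponentsWithStats(m);print(st,c)
i=1+np.argmax(st[1:,4]);v,u=np.where(l==i)
r=cv2.minAreaRect(np.c_[u,v].astype(np.float32));print(r)
print('depths',np.percentile(d[v,u],[5,25,50,75,95]))
P=ondepth(w,np.c_[u,v],d[v,u]);
T=gripT(); B=np.c_[e1_,ey_,a_]
print('in pin frame',np.percentile((P-T)@B,[2,50,98],axis=0)*1000)
# top face pts: near max along a
q=(P-T)@B;k=q[:,2]>np.percentile(q[:,2],60);q=q[k];print('top face',q.mean(0)*1000)
c_,s_,vv=np.linalg.svd(q-q.mean(0));print(vv[0],np.degrees(np.arctan2(vv[0][1],vv[0][0])), ((q-q.mean(0))@vv[0]).min(),((q-q.mean(0))@vv[0]).max())
# bottle
for (x,y) in [(380,300),(420,320),(370,290)]: print(ondepth(w,[(x,y)],[d[y,x]]))
E
python3 - <<'E'
import cv2
a=cv2.imread('pics/w1.png')[140:270,220:340]
cv2.imwrite('pics/cw1.png',cv2.resize(a,None,fx=4.6,fy=4.6,interpolation=cv2.INTER_CUBIC))
E
```

```text
[[     0      0    560    420 233998]
 [   268    183     20     68   1180]
 [   262    245      1      1      1]
 [   262    248      1      1      1]
 [   262    250      5      8     20]] [[279.5104 209.4571]
 [277.7314 217.1898]
 [262.     245.    ]
 [262.     248.    ]
 [263.5    253.55  ]]
((277.5, 216.5), (67.0, 19.0), 90.0)
depths [0.2335 0.2361 0.2394 0.2431 0.2463]
in pin frame [[ -62.6618  -54.85   -173.0315]
 [  -0.316     0.9046   10.0519]
 [  13.7399   17.7454   11.6885]]
top face [-1.0067 -0.1403 12.3068]
[-0.3152 -0.3771 -0.8709] -129.89661317491615 -0.23463153457977173 0.011615445672287473
[[ 0.8051 -0.0847  0.0867]]
[[ 0.8271 -0.0972  0.1247]]
[[ 0.6368 -0.0446  0.2937]]
```

View pics/cw1.png

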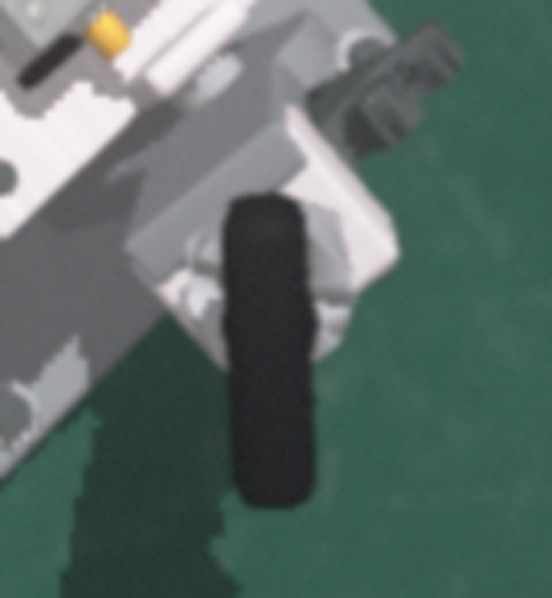

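Run:
```python
from h import *
np.set_printoptions(precision=4,suppress=True)
w=load('pics/w1.npz')
cw=lambda x,y:(220+x/4.6-.4,140+y/4.6-.4)
o,dd=rays(w,[cw(265,197),cw(275,507),cw(270,352)])
T=gripT()+a_*.010
s=((T-o)@a_)/(dd@a_);P=o+dd*s[:,None]
q=(P-T)@np.c_[e1_,ey_,a_]*1000;print(q,np.linalg.norm(q[0]-q[1]),np.degrees(np.arctan2(*(q[0]-q[1])[1::-1])))
print('mid',(q[0]+q[1])/2)
```

```text
[[ 14.1084  18.8069   0.    ]
 [-14.0324 -16.6939  -0.    ]
 [  0.479    1.612   -0.    ]] 45.30136010501936 51.59678068136257
mid [0.038  1.0565 0.    ]
```

Run:
```python
from h import *
from plant import read_state
np.set_printoptions(precision=4,suppress=True)
w=load('pics/w1.npz');d=w['d'];s=read_state();Rt=R.from_quat(s['tool_rot'])
v,u=np.where((d>0)&(d<.3));P=Rt.inv().apply(ondepth(w,np.c_[u,v],d[v,u])-s['position'])
for lo,hi in((160,230),(335,400)):
    k=(u>=lo)&(u<hi)&(v>260)&(v<340)&(abs(P[:,1])<.08)&(P[:,2]<.06); print(np.percentile(P[k],[0,2,50,98,100],axis=0)*1000)
k2=gripT()+a_*.015+ey_*.0005
print(plan(s['position'],s['tool_rot'],k2,jawrot(np.radians(-39.3)),8,0.1))
```

```text
[[-15.023  -39.8527 -31.7536]
 [-11.4744 -38.9063 -30.0725]
 [  6.4408 -29.3727  -9.1591]
 [  9.7489 -25.7178  14.0089]
 [ 10.9439 -25.4276  18.0112]]
[[-15.6712  20.5475 -31.1842]
 [-11.5281  20.7721 -29.7744]
 [  6.2103  24.6443  -9.0966]
 [  9.4148  34.1558  12.9535]
 [ 10.2268  34.9503  17.5674]]
[[-0.005,-0.006,0.202,0.001,-0.003,-0.007,0.1],
[-0.004,-0.007,0.202,0.001,-0.002,-0.008,0.1],
[-0.005,-0.006,0.202,0.001,-0.003,-0.007,0.1],
[-0.005,-0.006,0.202,0,-0.003,-0.007,0.1],
[-0.004,-0.006,0.202,0.001,-0.003,-0.008,0.1],
[-0.004,-0.006,0.202,0.001,-0.002,-0.007,0.1],
[-0.005,-0.007,0.202,0.001,-0.003,-0.007,0.1],
[-0.004,-0.006,0.203,0.001,-0.003,-0.007,0.1]]
max [0.005 0.007 0.203 0.001 0.003 0.008 0.1  ]
(array([ 0.6341, -0.0179,  0.1993]), array([0.6138, 0.7458, 0.2588, 0.0007]))
```

jog_arm(
  increments=[
    [-0.005,-0.006,0.202,0,-0.003,-0.007,0.1],
    [-0.005,-0.006,0.202,0,-0.003,-0.007,0.1],
    [-0.005,-0.006,0.202,0,-0.003,-0.007,0.1],
    [-0.005,-0.006,0.202,0,-0.003,-0.007,0.1],
    [-0.005,-0.006,0.202,0,-0.003,-0.007,0.1],
    [-0.005,-0.006,0.202,0,-0.003,-0.007,0.1],
    [-0.005,-0.006,0.202,0,-0.003,-0.007,0.1],
    [-0.004,-0.006,0.203,0,-0.003,-0.007,0.1],
  ],
)

```text
time_s: 3.2
position: [0.6322, -0.022, 0.1984]
tool_rot: [0.617, 0.744, 0.257, 0.002]
wrist_force: [0.5, -0.4, -0.5]
grip_width: 0.047
```

Run:
```python
from plant import *
from h import *
s=read_state();print(s['time_s'],s['position'],s['wrist_force'],gripT()+a_*.015+ey_*.0005)
ci=camera_info('wrist');im,d=get_image('wrist');np.savez('pics/w2.npz',im=im,d=d,**{k:np.array(v) for k,v in ci.items()})
cv2.imwrite('pics/w2.png',im[:,:,::-1])
im,d=get_image('scene');cv2.imwrite('pics/s2.png',cv2.resize(im[110:240,180:320,::-1],None,fx=4,fy=4,interpolation=cv2.INTER_CUBIC))
```

```text
3.2 [ 0.63221784 -0.02202962  0.19843487] [ 0.50961867 -0.3880507  -0.49969234] [ 0.63412044 -0.0178659   0.19931535]
```

View pics/w2.png

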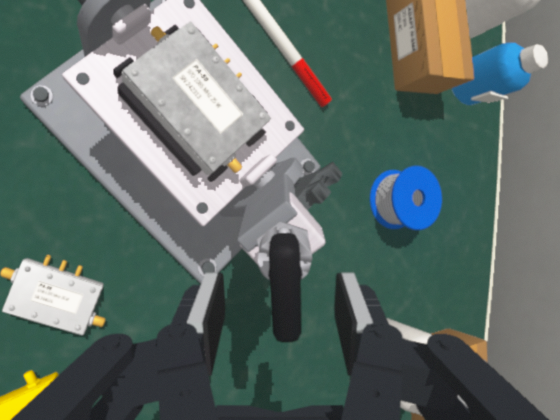

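View pics/s2.png

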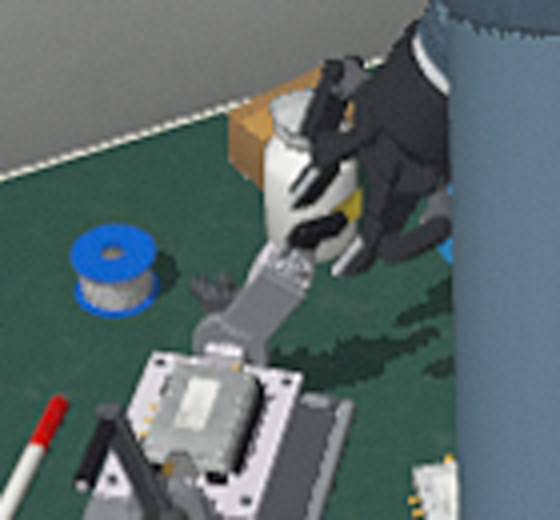

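jog_arm(
  increments=[
    [0,0,0,0,0,0,0.1],
    [0,0,0,0,0,0,0.1],
  ],
)

```text
time_s: 3.55
position: [0.6323, -0.0226, 0.1998]
tool_rot: [0.617, 0.743, 0.257, 0.002]
wrist_force: [-0.5, 0.4, 0.1]
grip_width: 0.0472
```

Run:
```python
from plant import *
from h import *
np.set_printoptions(precision=4,suppress=True)
s=read_state();J=R.from_quat(s['tool_rot']);tgt=gripT()+a_*.015+ey_*.0005
print(s['time_s'],s['position'],'err tool mm',J.inv().apply(tgt-s['position'])*1000,(J.inv()*R.from_matrix(jawrot(np.radians(-39.3)))).as_rotvec(),s['qvel'])
```

```text
3.55 [ 0.6323 -0.0226  0.1998] err tool mm [3.7757 1.9979 2.7724] [ 0.0007  0.006  -0.0074] [-0.0009 -0.0006  0.0013  0.0002 -0.0007 -0.0011]
```

jog_arm(
  increments=[
    [0.063,0.033,0.046,0,0.04,-0.05,0.1],
    [0,0,0,0,0,0,0.1],
  ],
)

```text
time_s: 3.8
position: [0.6339, -0.0174, 0.1989]
tool_rot: [0.614, 0.746, 0.259, 0.0]
wrist_force: [0.5, 0.2, -0.7]
grip_width: 0.0469
```

```bash
cat >> h.py <<'E'
def err(s,tgt,Rt):
    J=R.from_quat(s['tool_rot'])
    print('t',s['time_s'],'pos',s['position'].round(4),'F_tool',J.inv().apply(s['wrist_force']).round(1),'M_tool',J.inv().apply(s['torque']).round(2),'w',round(s['grip_width'],4))
    e=J.inv().apply(tgt-s['position']);w=(J.inv()*R.from_matrix(Rt)).as_rotvec()
    print('err mm',(e*1000).round(2),'units',(e/.06).round(3),'rot',w.round(4),'units',(w/.15).round(3))
E
python3 - <<'E'
from plant import *
from h import *
err(read_state(),gripT()+a_*.015+ey_*.0005,jawrot(np.radians(-39.3)))
E
```

```text
t 3.8 pos [ 0.6339 -0.0174  0.1989] F_tool [-0.2  0.2  0.8] M_tool [ 0.32 -0.26 -0.03] w 0.0469
err mm [-0.32  0.3  -0.44] units [-0.005  0.005 -0.007] rot [ 0.     -0.0006  0.0002] units [ 0.    -0.004  0.001]
```

Run:
```python
from plant import *
from h import *
np.set_printoptions(precision=4,suppress=True)
s=read_state();ci=camera_info('wrist');im,d=get_image('wrist')
cv2.imwrite('pics/w3.png',cv2.resize(im[200:400,160:400,::-1],None,fx=3,fy=3,interpolation=cv2.INTER_CUBIC)[:600])
m=(im.max(2)<60).astype(np.uint8);row=m[300];print(''.join(map(str,row[180:380])))
J=R.from_quat(s['tool_rot'])
v,u=np.where((d>0)&(d<.26));P=J.inv().apply(ondepth(ci,np.c_[u,v],d[v,u])-s['position'])*1000
k=(abs(P[:,1])<14)&(P[:,2]>-6)&(P[:,2]<40)
print('bar',k.sum(),np.percentile(P[k],[1,5,50,95,99],axis=0))
for sg in(-1,1):
    k=(P[:,1]*sg>17)&(P[:,1]*sg<45)&(P[:,2]>0)&(P[:,2]<25);print(sg,np.percentile(P[k],[1,5,50,95,99],axis=0))
```

```text
00010000000000000000000000000001111111111111111111111111111111111111111101111111111111111111111111111111111111111110000000000000000000000000000000000000000111111111111110000000000000000000000000000000
bar 3742 [[-21.4579 -11.3777   2.7359]
 [-18.186   -8.4619   3.2993]
 [  2.4498  -0.0192   4.9461]
 [ 19.3881   8.4058  39.0695]
 [ 19.8986  11.2468  39.6612]]
-1 [[-12.0625 -37.0215   0.134 ]
 [ -9.847  -35.9271   0.5219]
 [  5.177  -25.5928   6.8659]
 [  9.3528 -23.7422  15.8241]
 [  9.6184 -23.6616  17.9869]]
1 [[-12.3749  22.8315   0.1163]
 [ -9.9341  22.9259   0.6643]
 [  5.1296  24.8262   6.8908]
 [  9.3197  35.5571  15.9236]
 [  9.6056  36.606   18.0724]]
```

View pics/w3.png

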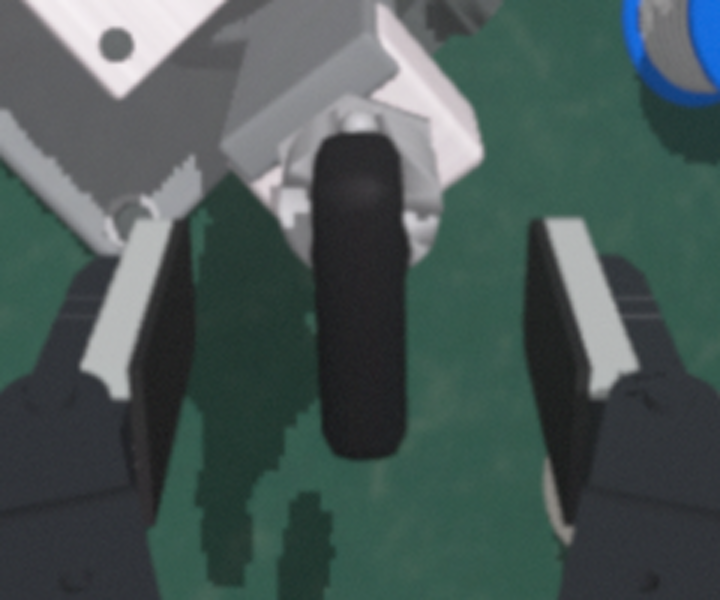

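jog_arm(
  increments=[
    [0,0,0,0,0,0,-0.4],
    [0,0,0,0,0,0,-1],
    [0,0,0,0,0,0,-1],
    [0,0,0,0,0,0,-1],
    [0,0,0,0,0,0,-1],
  ],
  newtons=50,
)

```text
time_s: 4.47
position: [0.634, -0.0178, 0.199]
tool_rot: [0.614, 0.746, 0.259, 0.001]
wrist_force: [1.3, -1.4, 0.5]
grip_width: 0.0109
```

Run:
```python
from plant import *
from h import *
err(read_state(),gripT()+a_*(.015+.0135)+ey_*.0005,jawrot(np.radians(-39.3)))
```

```text
t 4.475 pos [ 0.634  -0.0178  0.199 ] F_tool [-1.5  1.2 -0.5] M_tool [ 0.14 -0.39  0.01] w 0.0109
err mm [ 1.000e-02  2.100e-01 -1.379e+01] units [ 0.     0.003 -0.23 ] rot [ 0.0004 -0.0002 -0.    ] units [ 0.003 -0.002 -0.   ]
```

Run:
```python
from plant import *
import numpy as np
s=read_state();np.savez('pics/home.npz',p=s['position'],q=s['tool_rot'])
```

jog_arm(
  increments=[
    [0,0,-0.07,0,0,0,-1],
    [0,0,-0.07,0,0,0,-1],
    [0,0,-0.06,0,0,0,-1],
    [0,0,0,0,0,0,-1],
  ],
)

```text
time_s: 4.97
position: [0.6304, -0.0218, 0.2081]
tool_rot: [0.613, 0.746, 0.259, 0.0]
wrist_force: [9.1, 3.0, -8.7]
grip_width: 0.0106
```

```bash
cat >> h.py <<'E'
def rel(s,draw,turn):
    z=np.load('pics/home.npz');h=R.from_quat(z['q']);Rt=(h*R.from_rotvec([0,0,-turn]))
    print('now in home frame mm',(h.inv().apply(s['position']-z['p'])*1000).round(2),'rot',(h.inv()*R.from_quat(s['tool_rot'])).as_rotvec().round(4))
    err(s,z['p']-h.apply([0,0,draw]),Rt.as_matrix())
E
python3 - <<'E'
from plant import *
from h import *
rel(read_state(),.0135,0)
E
```

```text
now in home frame mm [  0.1   -0.28 -10.64] rot [ 0.0008  0.0011 -0.0004]
t 4.975 pos [ 0.6304 -0.0218  0.2081] F_tool [-2.3  5.4 11.6] M_tool [-0.8  -0.7  -0.02] w 0.0106
err mm [-0.1   0.28 -2.86] units [-0.002  0.005 -0.048] rot [-0.0008 -0.0011  0.0004] units [-0.005 -0.007  0.003]
```

jog_arm(
  increments=[
    [0,0.01,-0.05,0,0,0,-1],
    [0,0,0,0,0,0,-1],
  ],
)

```text
time_s: 5.22
position: [0.6296, -0.0228, 0.2104]
tool_rot: [0.614, 0.746, 0.259, -0.0]
wrist_force: [9.0, 2.5, -9.7]
grip_width: 0.0108
```

Run:
```python
from plant import *
from h import *
rel(read_state(),.0135,0)
```

```text
now in home frame mm [  0.11  -0.2  -13.21] rot [ 0.0019  0.0013 -0.    ]
t 5.225 pos [ 0.6296 -0.0228  0.2104] F_tool [-3.   4.8 12.2] M_tool [-0.66 -0.75  0.07] w 0.0108
err mm [-0.11  0.2  -0.29] units [-0.002  0.003 -0.005] rot [-0.0019 -0.0013  0.    ] units [-0.012 -0.008  0.   ]
```

jog_arm(
  increments=[
    [0,0.008,-0.008,0,0,0,-1],
    [0,0,0,0,0,-0.6,-1],
    [0,0,0,0,0,-0.7,-1],
    [0,0,0,0,0,0,-1],
  ],
)

```text
time_s: 5.72
position: [0.6296, -0.0229, 0.2106]
tool_rot: [0.538, 0.802, 0.257, 0.025]
wrist_force: [7.3, 2.8, -10.6]
grip_width: 0.0106
```

Run:
```python
from plant import *
from h import *
rel(read_state(),.0136,1.31)
```

```text
now in home frame mm [  0.12  -0.15 -13.38] rot [ 0.0025  0.0017 -0.1953]
t 5.725 pos [ 0.6296 -0.0229  0.2106] F_tool [-3.1  2.3 12.6] M_tool [-0.41 -0.93  0.01] w 0.0106
err mm [-0.14  0.12 -0.22] units [-0.002  0.002 -0.004] rot [-1.0000e-03 -3.0000e-03 -1.1147e+00] units [-7.000e-03 -2.000e-02 -7.432e+00]
```

jog_arm(
  increments=[
    [0,0,-0.003,0,0,-0.74,-1],
    [0,0,0,0,0,-0.74,-1],
    [0,0,0,0,0,-0.74,-1],
    [0,0,0,0,0,-0.74,-1],
    [0,0,0,0,0,-0.74,-1],
    [0,0,0,0,0,0,-1],
  ],
)

```text
time_s: 6.48
position: [0.6296, -0.0229, 0.2107]
tool_rot: [0.297, 0.919, 0.241, 0.094]
wrist_force: [8.6, 3.8, -10.4]
grip_width: 0.0109
```

Run:
```python
from plant import *
from h import *
rel(read_state(),.0136,1.31)
```

```text
now in home frame mm [  0.08  -0.11 -13.51] rot [ 0.002   0.0023 -0.7504]
t 6.475 pos [ 0.6296 -0.0229  0.2107] F_tool [-4.3  1.8 13.2] M_tool [ 0.08 -1.03 -0.04] w 0.0109
err mm [-0.13  0.03 -0.09] units [-0.002  0.    -0.002] rot [-2.000e-04 -3.000e-03 -5.596e-01] units [-1.000e-03 -2.000e-02 -3.731e+00]
```

jog_arm(
  increments=[
    [0,0,0,0,0,-0.75,-1],
    [0,0,0,0,0,-0.75,-1],
    [0,0,0,0,0,-0.75,-1],
    [0,0,0,0,0,-0.75,-1],
    [0,0,0,0,0,-0.73,-1],
    [0,0,0,0,0,0,-1],
  ],
)

```text
time_s: 7.22
position: [0.6296, -0.0229, 0.2107]
tool_rot: [0.032, 0.965, 0.205, 0.157]
wrist_force: [9.1, 3.3, -11.1]
grip_width: 0.0103
```

Run:
```python
from plant import *
from h import *
rel(read_state(),.0136,1.31)
```

```text
now in home frame mm [  0.11  -0.06 -13.51] rot [ 1.3000e-03  2.8000e-03 -1.3099e+00]
t 7.225 pos [ 0.6296 -0.0229  0.2107] F_tool [-5.  -1.5 13.8] M_tool [ 0.68 -0.8  -0.05] w 0.0103
err mm [-0.08 -0.09 -0.09] units [-0.001 -0.001 -0.001] rot [ 0.0007 -0.0028 -0.0001] units [ 0.005 -0.019 -0.   ]
```

jog_arm(
  increments=[
    [0,0,0.03,0,0,0,-1],
    [0,0,0.028,0,0,0,-1],
    [0,0,0,0,0,0,-1],
  ],
)

```text
time_s: 7.6
position: [0.6307, -0.0218, 0.2083]
tool_rot: [0.033, 0.965, 0.205, 0.157]
wrist_force: [5.5, 3.3, -8.3]
grip_width: 0.0101
```

Run:
```python
from plant import *
from h import *
rel(read_state(),.010,1.31)
```

```text
now in home frame mm [  0.12   0.08 -10.72] rot [ 1.2000e-03  2.2000e-03 -1.3092e+00]
t 7.6 pos [ 0.6307 -0.0218  0.2083] F_tool [-2.4 -0.4 10.2] M_tool [ 0.66 -0.5   0.01] w 0.0101
err mm [ 0.05 -0.14  0.72] units [ 0.001 -0.002  0.012] rot [ 0.0003 -0.0023 -0.0008] units [ 0.002 -0.015 -0.005]
```

jog_arm(
  increments=[
    [0,0,0.02,0,0,0,-1],
    [0,0,0,0,0,0,-1],
  ],
)

```text
time_s: 7.85
position: [0.6309, -0.0217, 0.208]
tool_rot: [0.033, 0.965, 0.205, 0.157]
wrist_force: [3.0, 0.7, -5.1]
grip_width: 0.0109
```

Run:
```python
from plant import *
from h import *
rel(read_state(),.010,1.31)
```

```text
now in home frame mm [  0.04   0.19 -10.33] rot [ 1.300e-03  1.400e-03 -1.309e+00]
t 7.85 pos [ 0.6309 -0.0217  0.208 ] F_tool [-1.2 -1.4  5.7] M_tool [ 0.62 -0.12 -0.02] w 0.0109
err mm [ 0.17 -0.09  0.33] units [ 0.003 -0.001  0.006] rot [-0.0002 -0.0017 -0.001 ] units [-0.001 -0.012 -0.007]
```

jog_arm(
  increments=[
    [0,0,0.015,0,0,0,-1],
    [0,0,0,0,0,0,-1],
    [0,0,0,0,0,0,-0.3],
    [0,0,0,0,0,0,-0.3],
    [0,0,-0.3,0,0,0,-0.3],
    [0,0,-0.4,0,0,0,-0.3],
    [0,0,0,0,0,0,-0.3],
  ],
)

```text
time_s: 8.72
position: [0.6193, -0.0384, 0.2463]
tool_rot: [0.033, 0.965, 0.205, 0.16]
wrist_force: [0.0, -0.6, 0.1]
grip_width: 0.0299
```

Run:
```python
from plant import *
from h import *
s=read_state();rel(s,.010,1.31);print(s['joints'])
im,d=get_image('scene');cv2.imwrite('pics/s3.png',cv2.resize(im[110:240,180:320,::-1],None,fx=4,fy=4,interpolation=cv2.INTER_CUBIC))
ci=camera_info('wrist');im,d=get_image('wrist');cv2.imwrite('pics/w4.png',im[:,:,::-1]);np.savez('pics/w4.npz',im=im,d=d,**{k:np.array(v) for k,v in ci.items()})
```

```text
now in home frame mm [ -0.24   2.56 -53.56] rot [-0.0016 -0.0032 -1.3104]
t 8.725 pos [ 0.6193 -0.0384  0.2463] F_tool [-0.1 -0.6 -0.3] M_tool [ 0.35  0.19 -0.01] w 0.0299
err mm [ 2.68 -0.4  43.55] units [ 0.045 -0.007  0.726] rot [-0.0006  0.0032  0.0004] units [-0.004  0.021  0.003]
[-0.39249086  0.29246129 -0.16553133  0.94052033  0.4989557  -0.28097644]
```

View pics/w4.png

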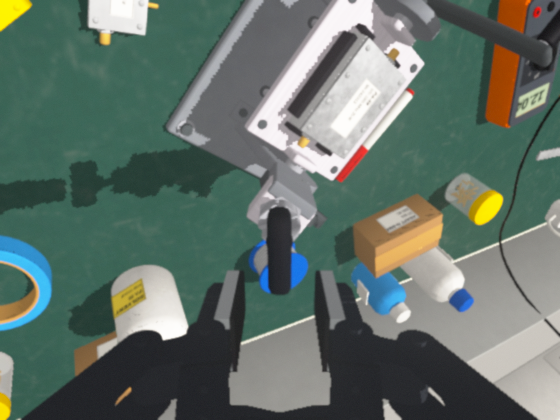

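View pics/s3.png

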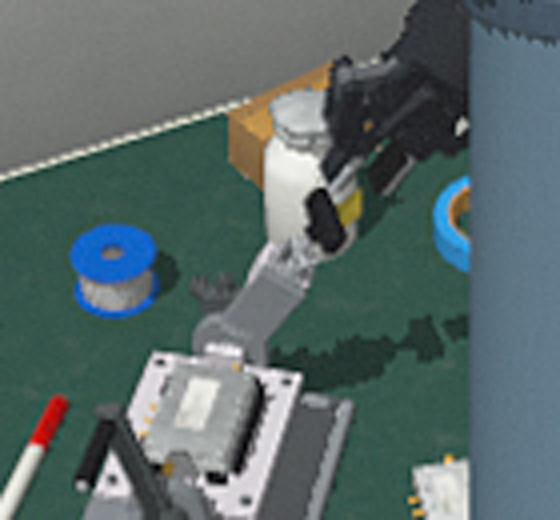

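Run:
```python
from plant import *
from h import *
s=read_state()
J=np.c_[F_[:,1],F_[:,0],[0,0,-1]]; print(np.linalg.det(J))
L=fx([.0246,.121,.1768]);print(L)
p,q=plan(s['position'],s['tool_rot'],np.array([L[0],L[1],.29]),J,10,-0.3)
```

```text
1.0
[0.53044853 0.18548293 0.1768    ]
[[0.164,0.371,0.03,0.338,0.109,0.406,-0.3],
[0.186,0.361,0.015,0.338,0.108,0.406,-0.3],
[0.208,0.35,-0.001,0.338,0.109,0.406,-0.3],
[0.228,0.336,-0.014,0.338,0.109,0.406,-0.3],
[0.249,0.321,-0.027,0.338,0.109,0.406,-0.3],
[0.269,0.303,-0.038,0.338,0.109,0.406,-0.3],
[0.287,0.284,-0.049,0.337,0.108,0.406,-0.3],
[0.304,0.264,-0.058,0.338,0.109,0.406,-0.3],
[0.321,0.241,-0.065,0.338,0.109,0.406,-0.3],
[0.336,0.217,-0.072,0.338,0.108,0.406,-0.3]]
max [0.336 0.371 0.072 0.338 0.109 0.406 0.3  ]
```

jog_arm(
  increments=[
    [0.164,0.371,0.03,0.338,0.109,0.406,-0.3],
    [0.186,0.361,0.015,0.338,0.109,0.406,-0.3],
    [0.208,0.35,0,0.338,0.109,0.406,-0.3],
    [0.228,0.336,-0.014,0.338,0.109,0.406,-0.3],
    [0.249,0.321,-0.027,0.338,0.109,0.406,-0.3],
    [0.269,0.303,-0.038,0.338,0.109,0.406,-0.3],
    [0.287,0.284,-0.049,0.338,0.109,0.406,-0.3],
    [0.304,0.264,-0.058,0.338,0.109,0.406,-0.3],
  ],
)

```text
time_s: 9.82
position: [0.5471, 0.1421, 0.28]
tool_rot: [0.281, 0.958, 0.041, 0.031]
wrist_force: [0.4, 1.0, 0.7]
grip_width: 0.03
```

jog_arm(
  increments=[
    [0.321,0.241,-0.065,0.338,0.109,0.406,-0.3],
    [0.336,0.217,-0.072,0.338,0.109,0.406,-0.3],
    [0,0,0,0,0,0,-0.3],
    [0,0,0,0,0,0,-0.3],
  ],
)

```text
time_s: 10.32
position: [0.5302, 0.1853, 0.2892]
tool_rot: [0.338, 0.941, -0.0, -0.001]
wrist_force: [1.0, 0.8, 1.0]
grip_width: 0.0298
```

Run:
```python
from plant import *
from h import *
np.set_printoptions(precision=4,suppress=True)
s=read_state()
J=np.c_[F_[:,1],F_[:,0],[0,0,-1]]
L=fx([.0246,.121,.1768]);err(s,np.array([L[0],L[1],.181]),J)
ci=camera_info('wrist');im,d=get_image('wrist');cv2.imwrite('pics/w5.png',im[:,:,::-1]);np.savez('pics/w5.npz',im=im,d=d,**{k:np.array(v) for k,v in ci.items()})
print(proj(ci,[fx([.0246,.119,.1768]),fx([.0246,.094,.1768]),fx([.0246,.144,.1768])]))
im,d=get_image('top');cv2.imwrite('pics/t5.png',cv2.resize(im[110:250,190:330,::-1],None,fx=4,fy=4,interpolation=cv2.INTER_CUBIC))
```

```text
t 10.325 pos [0.5302 0.1853 0.2892] F_tool [-0.2  1.2 -1. ] M_tool [-0.02 -0.07  0.05] w 0.0298
err mm [ -0.16   0.4  108.2 ] units [-0.003  0.007  1.803] rot [-0.0011 -0.001   0.001 ] units [-0.007 -0.006  0.007]
[[282.6661 218.0912]
 [282.5153 252.7807]
 [282.8219 181.0199]]
```

View pics/w5.png

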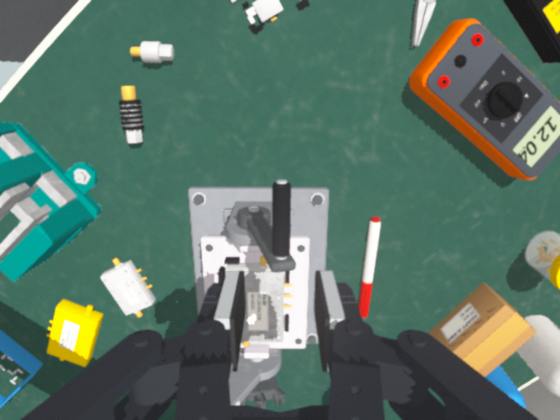

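View pics/t5.png

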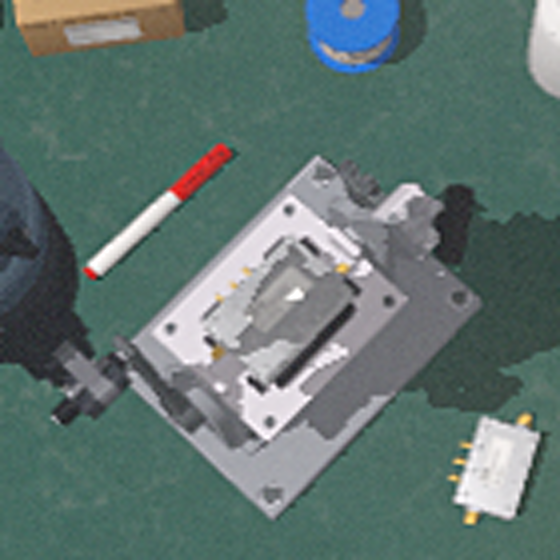

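jog_arm(
  increments=[
    [0,0.007,0.4,0,0,0,-0.3],
    [0,0,0.5,0,0,0,-0.3],
    [0,0,0.5,0,0,0,-0.3],
    [0,0,0.4,0,0,0,-0.3],
    [0,0,0,0,0,0,-0.3],
    [0,0,0,0,0,0,-0.3],
  ],
)

```text
time_s: 11.18
position: [0.5309, 0.1853, 0.1832]
tool_rot: [0.339, 0.941, 0.0, 0.0]
wrist_force: [-0.2, -0.5, -0.1]
grip_width: 0.0297
```

```bash
cat >> h.py <<'E'
def lev(th,lead=0.0,yy=.121,dz=.004):  # TCP target for lever at plate angle th; lead shift along fixture -x
    b=np.radians(75)+th
    return fx([.095*np.cos(b)-lead,yy,.085+.095*np.sin(b)+dz])
LJ=np.c_[F_[:,1],F_[:,0],[0,0,-1]]
E
python3 - <<'E'
from plant import *
from h import *
np.set_printoptions(precision=4,suppress=True)
s=read_state(); err(s,lev(0),LJ)
# path: rows of tool shifts
th=np.linspace(0,.85,18);prev=lev(0)
off=np.r_[np.linspace(0,-.009,4),np.full(14,-.009)]
for t in th[1:]:
    p=lev(t);print(round(t,3),(LJ.T@(p-prev)/.06).round(3));prev=p
E
```

```text
t 11.175 pos [0.5309 0.1853 0.1832] F_tool [-0.2 -0.5  0.1] M_tool [-0.01  0.04 -0.02] w 0.0297
err mm [ 0.5  -0.19  2.43] units [ 0.008 -0.003  0.04 ] rot [ 0.0005  0.0002 -0.0006] units [ 0.004  0.001 -0.004]
0.05 [-0.    -0.077 -0.019]
0.1 [ 0.    -0.078 -0.015]
0.15 [ 0.    -0.078 -0.011]
0.2 [-0.    -0.079 -0.007]
0.25 [ 0.    -0.079 -0.003]
0.3 [-0.    -0.079  0.001]
0.35 [ 0.    -0.079  0.005]
0.4 [ 0.    -0.079  0.009]
0.45 [-0.    -0.078  0.013]
0.5 [ 0.    -0.077  0.017]
0.55 [-0.    -0.076  0.021]
0.6 [ 0.    -0.075  0.024]
0.65 [-0.    -0.074  0.028]
0.7 [ 0.    -0.072  0.032]
0.75 [ 0.    -0.071  0.035]
0.8 [-0.    -0.069  0.039]
0.85 [-0.    -0.067  0.042]
```

jog_arm(
  increments=[
    [0,0,0.03,0,0,0,-0.55],
    [0,-0.07,-0.01,0,0,0,-0.55],
    [0,-0.07,-0.015,0,0,0,-0.55],
    [0,-0.078,-0.015,0,0,0,-0.55],
    [0,-0.078,-0.01,0,0,0,-0.55],
    [0,-0.078,-0.005,0,0,0,-0.55],
    [0,-0.078,0,0,0,0,-0.55],
    [0,-0.078,0,0,0,0,-0.55],
  ],
)

```text
time_s: 12.18
position: [0.5098, 0.1609, 0.1836]
tool_rot: [0.339, 0.941, -0.0, -0.001]
wrist_force: [1.2, 1.5, 1.2]
grip_width: 0.0192
```

Run:
```python
from plant import *
from h import *
s=read_state();print(F_.T@(s['position']-o_)); err(s,lev(0.4),LJ)
im,d=get_image('scene');cv2.imwrite('pics/s4.png',cv2.resize(im[130:280,160:320,::-1],None,fx=4,fy=4,interpolation=cv2.INTER_CUBIC))
```

```text
[-0.00750185  0.12124328  0.18359594]
t 12.175 pos [0.5098 0.1609 0.1836] F_tool [ 0.   1.9 -1.2] M_tool [-0.37 -0.01  0.02] w 0.0192
err mm [-0.24 -5.59  0.51] units [-0.004 -0.093  0.008] rot [-0.0008 -0.0009  0.0001] units [-0.005 -0.006  0.   ]
```

View pics/s4.png

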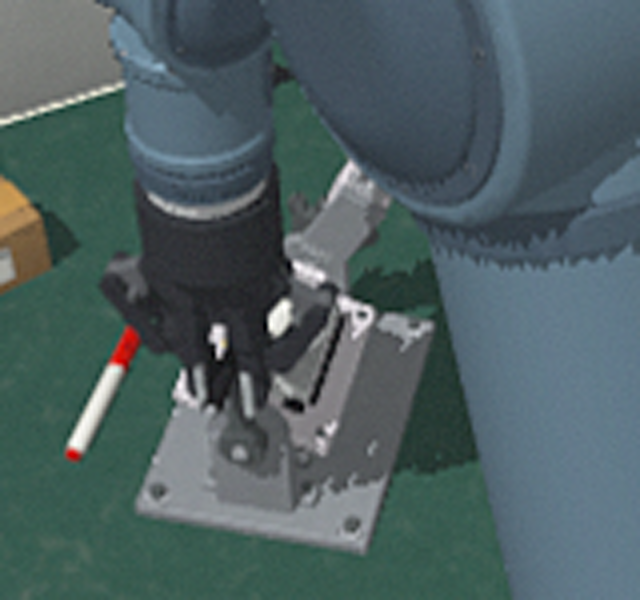

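jog_arm(
  increments=[
    [0,-0.076,0.005,0,0,0,-0.55],
    [0,-0.076,0.01,0,0,0,-0.55],
    [0,-0.075,0.014,0,0,0,-0.55],
    [0,-0.075,0.018,0,0,0,-0.55],
    [0,-0.075,0.022,0,0,0,-0.55],
    [0,-0.074,0.025,0,0,0,-0.55],
    [0,-0.072,0.028,0,0,0,-0.55],
    [0,-0.072,0.032,0,0,0,-0.55],
  ],
)

```text
time_s: 13.22
position: [0.4872, 0.1334, 0.1744]
tool_rot: [0.339, 0.941, -0.0, -0.0]
wrist_force: [1.3, 1.6, 0.1]
grip_width: 0.019
```

Run:
```python
from plant import *
from h import *
s=read_state();print(F_.T@(s['position']-o_)); err(s,lev(0.873,.0035),LJ)
```

```text
[-0.04306209  0.12114125  0.17436559]
t 13.225 pos [0.4872 0.1334 0.1744] F_tool [ 0.   2.  -0.1] M_tool [-0.27  0.01 -0.03] w 0.019
err mm [ -0.15 -14.95   7.57] units [-0.002 -0.249  0.126] rot [-0.0006 -0.0007  0.0001] units [-0.004 -0.005  0.001]
```

jog_arm(
  increments=[
    [0,-0.065,0.032,0,0,0,-0.55],
    [0,-0.065,0.034,0,0,0,-0.55],
    [0,-0.06,0.034,0,0,0,-0.55],
    [0,-0.04,0.02,0,0,0,-0.55],
    [0,-0.02,0.01,0,0,0,-0.55],
    [0,0,0,0,0,0,-0.55],
  ],
)

```text
time_s: 13.98
position: [0.4777, 0.1221, 0.1665]
tool_rot: [0.339, 0.941, -0.0, -0.001]
wrist_force: [1.2, 0.9, -1.6]
grip_width: 0.0193
```

Run:
```python
from plant import *
from h import *
s=read_state();print(F_.T@(s['position']-o_)); err(s,lev(0.898,.0035),LJ)
ci=camera_info('wrist');im,d=get_image('wrist');cv2.imwrite('pics/w6.png',im[:,:,::-1])
```

```text
[-0.05783528  0.12122227  0.16647003]
t 13.975 pos [0.4777 0.1221 0.1665] F_tool [-0.3  1.5  1.6] M_tool [-0.36 -0.02  0.06] w 0.0193
err mm [-0.22 -2.11  1.06] units [-0.004 -0.035  0.018] rot [-0.0007 -0.0009  0.0001] units [-0.005 -0.006  0.001]
```

View pics/w6.png

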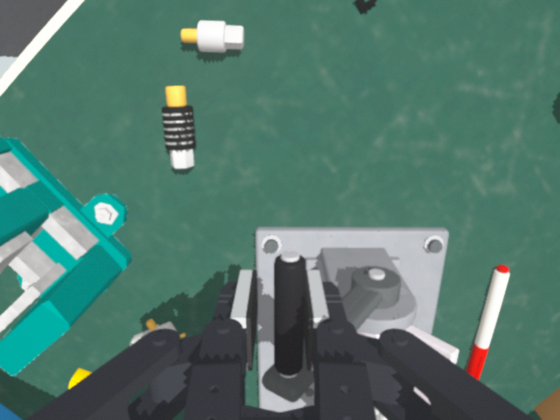

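jog_arm(
  increments=[
    [0,-0.025,0.015,0,0,0,-0.55],
    [0,-0.02,0.01,0,0,0,-0.55],
    [0,0,0,0,0,0,-0.55],
  ],
)

```text
time_s: 14.4
position: [0.4766, 0.1208, 0.1655]
tool_rot: [0.338, 0.941, 0.001, -0.0]
wrist_force: [3.2, 3.8, -1.3]
grip_width: 0.0189
```

Run:
```python
from plant import *
from h import *
s=read_state();print(F_.T@(s['position']-o_)); err(s,lev(0.898,.0035),LJ)
```

```text
[-0.05956596  0.12120882  0.16548199]
t 14.4 pos [0.4766 0.1208 0.1655] F_tool [-0.   5.   1.3] M_tool [-0.98  0.12  0.  ] w 0.0189
err mm [-0.21 -0.38  0.07] units [-0.003 -0.006  0.001] rot [ 0.0017 -0.0009  0.0005] units [ 0.011 -0.006  0.004]
```

jog_arm(
  increments=[
    [0,-0.02,0.01,0,0,0,-0.55],
    [0,0,0,0,0,0,-0.55],
  ],
)

```text
time_s: 14.65
position: [0.4767, 0.1207, 0.1654]
tool_rot: [0.338, 0.941, 0.002, 0.0]
wrist_force: [2.6, 7.7, -0.1]
grip_width: 0.0193
```

Run:
```python
from plant import *
from h import *
s=read_state();print(F_.T@(s['position']-o_)); err(s,lev(0.898,.0035),LJ)
```

```text
[-0.05963708  0.12111895  0.16543875]
t 14.65 pos [0.4767 0.1207 0.1654] F_tool [2.9 7.6 0.2] M_tool [-1.32  0.34  0.03] w 0.0193
err mm [-0.12 -0.31  0.02] units [-0.002 -0.005  0.   ] rot [ 0.0044 -0.0009  0.0009] units [ 0.029 -0.006  0.006]
```

jog_arm(
  increments=[
    [0,0.04,0,0,0,0,-0.4],
    [0,0.04,0,0,0,0,-0.3],
    [0,0,0,0,0,0,-0.3],
    [0,0,-0.4,0,0,0,-0.3],
    [0,0,-0.6,0,0,0,-0.3],
    [0,0,-0.6,0,0,0,-0.3],
    [0,0,-0.4,0,0,0,-0.3],
  ],
)

```text
time_s: 15.52
position: [0.4787, 0.1226, 0.2863]
tool_rot: [0.339, 0.941, -0.0, 0.0]
wrist_force: [-0.0, -0.6, -1.3]
grip_width: 0.03
```

Run:
```python
from plant import *
from h import *
np.set_printoptions(precision=4,suppress=True)
s=read_state();z=np.load('pics/home.npz');h=R.from_quat(z['q']);Rt=(h*R.from_rotvec([0,0,-1.31])).as_matrix()
tgt=z['p']-h.apply([0,0,.010+.055]);print(s['joints'],tgt)
err(s,tgt,Rt)
for n in('top','scene'):
    ci=camera_info(n);im,d=get_image(n);np.savez(f'pics/{n}7.npz',im=im,d=d,**{k:np.array(v) for k,v in ci.items()})
    cv2.imwrite(f'pics/{n}7.png',cv2.resize(im[130:260,180:320,::-1],None,fx=4,fy=4,interpolation=cv2.INTER_CUBIC))
plan(s['position'],s['tool_rot'],tgt,Rt,10,-.1)
```

```text
[ 0.1225  0.2044 -0.0706  1.2954 -0.0003  0.8137] [ 0.6133 -0.0428  0.2553]
t 15.525 pos [0.4787 0.1226 0.2863] F_tool [-0.3 -0.5  1.3] M_tool [-0.06  0.03 -0.01] w 0.03
err mm [-209.16  -41.72   31.08] units [-3.486 -0.695  0.518] rot [-0.5068 -0.1631 -0.6094] units [-3.379 -1.087 -4.063]
[[-0.349,-0.07,0.052,-0.338,-0.109,-0.406,-0.1],
[-0.342,-0.093,0.053,-0.338,-0.108,-0.407,-0.1],
[-0.336,-0.117,0.054,-0.338,-0.109,-0.406,-0.1],
[-0.327,-0.139,0.052,-0.338,-0.109,-0.406,-0.1],
[-0.317,-0.162,0.05,-0.337,-0.109,-0.406,-0.1],
[-0.305,-0.183,0.047,-0.338,-0.108,-0.407,-0.1],
[-0.293,-0.204,0.041,-0.338,-0.109,-0.406,-0.1],
[-0.28,-0.223,0.035,-0.338,-0.109,-0.406,-0.1],
[-0.264,-0.241,0.028,-0.338,-0.108,-0.406,-0.1],
[-0.249,-0.258,0.02,-0.338,-0.109,-0.407,-0.1]]
max [0.349 0.258 0.054 0.338 0.109 0.407 0.1  ]
```

View pics/top7.png

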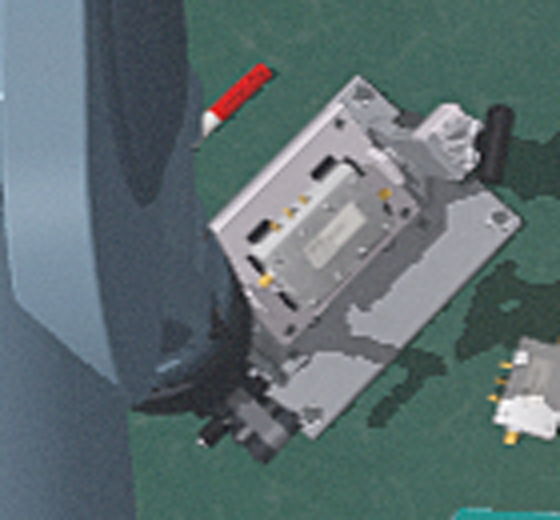

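View pics/scene7.png

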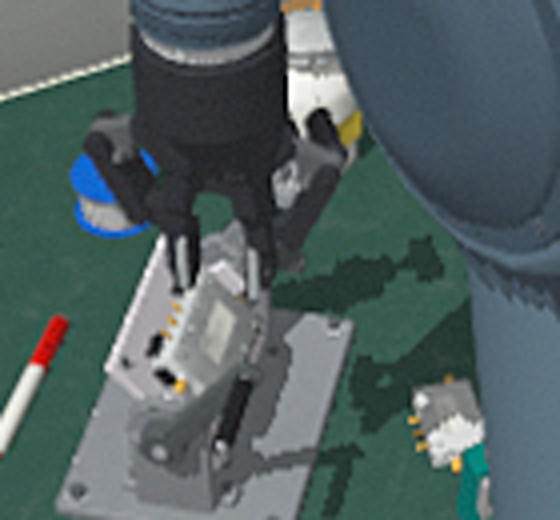

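jog_arm(
  increments=[
    [-0.349,-0.07,0.05,-0.338,-0.109,-0.406,-0.1],
    [-0.342,-0.093,0.05,-0.338,-0.109,-0.406,-0.1],
    [-0.336,-0.117,0.05,-0.338,-0.109,-0.406,-0.1],
    [-0.327,-0.139,0.05,-0.338,-0.109,-0.406,-0.1],
    [-0.317,-0.162,0.05,-0.338,-0.109,-0.406,-0.1],
    [-0.305,-0.183,0.045,-0.338,-0.109,-0.406,-0.1],
    [-0.293,-0.204,0.04,-0.338,-0.109,-0.406,-0.1],
    [-0.28,-0.223,0.035,-0.338,-0.109,-0.406,-0.1],
  ],
)

```text
time_s: 16.62
position: [0.5855, -0.0101, 0.2588]
tool_rot: [0.095, 0.973, 0.166, 0.127]
wrist_force: [-0.6, -0.0, -0.1]
grip_width: 0.0385
```

jog_arm(
  increments=[
    [-0.264,-0.241,0.028,-0.338,-0.109,-0.406,-0.1],
    [-0.249,-0.258,0.02,-0.338,-0.109,-0.406,-0.1],
    [0,0,0,0,0,0,-0.1],
    [0,0,0,0,0,0,-0.1],
  ],
)

```text
time_s: 17.12
position: [0.6121, -0.0422, 0.2533]
tool_rot: [0.033, 0.965, 0.205, 0.157]
wrist_force: [-0.5, 0.8, -0.1]
grip_width: 0.0382
```

Run:
```python
from plant import *
from h import *
s=read_state();rel(s,.0103,1.31)
ci=camera_info('wrist');im,d=get_image('wrist');cv2.imwrite('pics/w8.png',im[:,:,::-1])
```

```text
now in home frame mm [  0.29  -1.74 -63.42] rot [ 0.0014  0.0024 -1.3077]
t 17.125 pos [ 0.6121 -0.0422  0.2533] F_tool [0.6 0.7 0.3] M_tool [ 0.33  0.25 -0.03] w 0.0382
err mm [-1.89  0.16 53.12] units [-0.031  0.003  0.885] rot [ 0.0003 -0.0026 -0.0023] units [ 0.002 -0.017 -0.015]
```

View pics/w8.png

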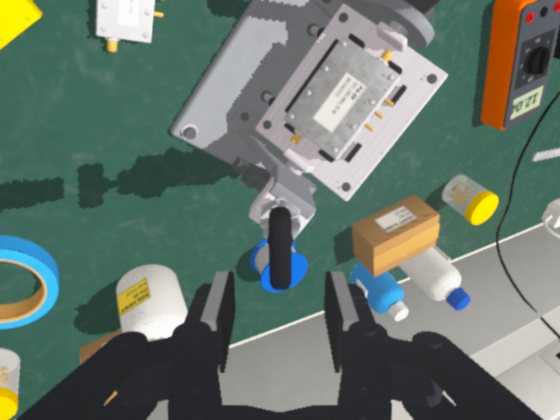

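jog_arm(
  increments=[
    [-0.031,0.003,0.177,0,-0.017,-0.015,-0.1],
    [0,0,0.177,0,0,0,-0.1],
    [0,0,0.177,0,0,0,-0.1],
    [0,0,0.177,0,0,0,-0.1],
    [0,0,0.15,0,0,0,-0.1],
    [0,0,0,0,0,0,-0.1],
    [0,0,0,0,0,0,-0.1],
  ],
)

```text
time_s: 18.05
position: [0.6314, -0.023, 0.2105]
tool_rot: [0.032, 0.965, 0.205, 0.16]
wrist_force: [0.2, 0.0, -0.7]
grip_width: 0.0388
```

Run:
```python
from plant import *
from h import *
s=read_state();rel(s,.0103,1.31)
```

```text
now in home frame mm [ -0.51   1.45 -12.87] rot [-0.0015 -0.0018 -1.3117]
t 18.05 pos [ 0.6314 -0.023   0.2105] F_tool [-0.  -0.3  0.7] M_tool [0.34 0.29 0.  ] w 0.0388
err mm [1.54 0.12 2.57] units [0.026 0.002 0.043] rot [0.     0.0022 0.0017] units [0.    0.015 0.011]
```

jog_arm(
  increments=[
    [0.026,0.002,0.043,0,0.015,0.01,-0.1],
    [0,0,0,0,0,0,-0.1],
  ],
)

```text
time_s: 18.3
position: [0.6305, -0.0217, 0.2077]
tool_rot: [0.032, 0.965, 0.205, 0.158]
wrist_force: [1.4, -0.1, -0.5]
grip_width: 0.0386
```

Run:
```python
from plant import *
from h import *
s=read_state();rel(s,.0103,1.31)
```

```text
now in home frame mm [  0.06  -0.33 -10.15] rot [ 2.0000e-04  4.0000e-04 -1.3099e+00]
t 18.3 pos [ 0.6305 -0.0217  0.2077] F_tool [-1.2 -0.3  0.8] M_tool [0.33 0.27 0.  ] w 0.0386
err mm [-0.33  0.03 -0.15] units [-0.006  0.001 -0.002] rot [ 0.0001 -0.0004 -0.0001] units [ 0.001 -0.003 -0.001]
```

Close, then draw out about 3.4 mm.

jog_arm(
  increments=[
    [0,0,0,0,0,0,-0.5],
    [0,0,0,0,0,0,-1],
    [0,0,0,0,0,0,-1],
    [0,0,0,0,0,0,-1],
    [0,0,-0.03,0,0,0,-1],
    [0,0,-0.04,0,0,0,-1],
    [0,0,0,0,0,0,-1],
  ],
  newtons=50,
)

```text
time_s: 19.18
position: [0.6295, -0.0226, 0.2099]
tool_rot: [0.032, 0.965, 0.206, 0.158]
wrist_force: [8.4, 4.9, -9.1]
grip_width: 0.0106
```

Run:
```python
from plant import *
from h import *
s=read_state();rel(s,.0137,1.31)
```

```text
now in home frame mm [  0.14  -0.42 -12.77] rot [-1.0000e-04  1.9000e-03 -1.3105e+00]
t 19.175 pos [ 0.6295 -0.0226  0.2099] F_tool [-4.7  0.7 12.4] M_tool [ 0.37 -0.76 -0.03] w 0.0106
err mm [-0.44 -0.02 -0.93] units [-0.007 -0.    -0.016] rot [ 0.0011 -0.0013  0.0005] units [ 0.008 -0.009  0.003]
```

jog_arm(
  increments=[
    [-0.004,0,-0.018,0,0,0,-1],
    [0,0,0,0,0,0,-1],
    [0,0,0,0,0,0.7,-1],
    [0,0,0,0,0,0.7,-1],
    [0,0,0,0,0,0,-1],
  ],
)

```text
time_s: 19.8
position: [0.6294, -0.0229, 0.2107]
tool_rot: [0.133, 0.957, 0.221, 0.135]
wrist_force: [8.3, 4.0, -9.3]
grip_width: 0.0108
```

Run:
```python
from plant import *
from h import *
s=read_state();rel(s,.0137,0)
```

```text
now in home frame mm [  0.18  -0.31 -13.6 ] rot [ 1.0000e-04  2.2000e-03 -1.0999e+00]
t 19.8 pos [ 0.6294 -0.0229  0.2107] F_tool [-4.6  0.8 12.2] M_tool [ 0.17 -0.76 -0.03] w 0.0108
err mm [-0.36 -0.02 -0.1 ] units [-0.006 -0.    -0.002] rot [-1.0000e-04 -2.2000e-03  1.0999e+00] units [-1.000e-03 -1.500e-02  7.332e+00]
```

jog_arm(
  increments=[
    [0,0,0,0,0,0.75,-1],
    [0,0,0,0,0,0.75,-1],
    [0,0,0,0,0,0.75,-1],
    [0,0,0,0,0,0.75,-1],
    [0,0,0,0,0,0.75,-1],
    [0,0,0,0,0,0.75,-1],
    [0,0,0,0,0,0.75,-1],
    [0,0,0,0,0,0.75,-1],
  ],
)

```text
time_s: 20.8
position: [0.6294, -0.0228, 0.2107]
tool_rot: [0.537, 0.803, 0.258, 0.025]
wrist_force: [9.0, 5.4, -9.7]
grip_width: 0.0109
```

Run:
```python
from plant import *
from h import *
s=read_state();rel(s,.0137,0)
```

```text
now in home frame mm [  0.26  -0.24 -13.57] rot [ 0.0009  0.0021 -0.1968]
t 20.8 pos [ 0.6294 -0.0228  0.2107] F_tool [-1.4  5.  13.3] M_tool [-0.58 -0.56  0.01] w 0.0109
err mm [-0.3   0.18 -0.13] units [-0.005  0.003 -0.002] rot [-0.0009 -0.0021  0.1968] units [-0.006 -0.014  1.312]
```

jog_arm(
  increments=[
    [0,0,0,0,0,0.66,-1],
    [0,0,0,0,0,0.64,-1],
    [0,0,0,0,0,0,-1],
  ],
)

```text
time_s: 21.18
position: [0.6295, -0.0228, 0.2107]
tool_rot: [0.612, 0.747, 0.259, 0.0]
wrist_force: [8.5, 4.7, -10.4]
grip_width: 0.0104
```

Run:
```python
from plant import *
from h import *
s=read_state();rel(s,0.005,0)
```

```text
now in home frame mm [  0.25  -0.2  -13.56] rot [ 0.001  0.002 -0.005]
t 21.175 pos [ 0.6295 -0.0228  0.2107] F_tool [-1.1  4.3 13.6] M_tool [-0.79 -0.45  0.01] w 0.0104
err mm [-0.27  0.21  8.56] units [-0.004  0.003  0.143] rot [-0.001 -0.002  0.005] units [-0.007 -0.013  0.033]
```

jog_arm(
  increments=[
    [0,0,0.05,0,0,0.033,-1],
    [0,0,0.05,0,0,0,-1],
    [0,0,0.04,0,0,0,-1],
    [0,0,0,0,0,0,-1],
  ],
)

```text
time_s: 21.68
position: [0.6321, -0.0197, 0.2038]
tool_rot: [0.613, 0.746, 0.259, -0.0]
wrist_force: [6.0, 3.5, -7.9]
grip_width: 0.0106
```

Run:
```python
from plant import *
from h import *
s=read_state();rel(s,0.0,0)
```

```text
now in home frame mm [ 0.25 -0.13 -5.51] rot [ 0.0008  0.0017 -0.0006]
t 21.675 pos [ 0.6321 -0.0197  0.2038] F_tool [-0.8  2.8 10.1] M_tool [-0.48 -0.41 -0.01] w 0.0106
err mm [-0.25  0.13  5.51] units [-0.004  0.002  0.092] rot [-0.0008 -0.0017  0.0006] units [-0.006 -0.011  0.004]
```

Pin has gone below the rim (5.5 mm, spring still pulling), so it is entering the notch. Continue home.

jog_arm(
  increments=[
    [0,0,0.04,0,0,0,-1],
    [0,0,0.04,0,0,0,-1],
    [0,0,0.015,0,0,0,-1],
    [0,0,0,0,0,0,-1],
  ],
)

```text
time_s: 22.18
position: [0.6337, -0.0178, 0.1994]
tool_rot: [0.613, 0.746, 0.259, 0.0]
wrist_force: [6.0, 3.5, -5.5]
grip_width: 0.0109
```

Run:
```python
from plant import *
from h import *
s=read_state();rel(s,0.0,0)
```

```text
now in home frame mm [ 0.19 -0.11 -0.46] rot [ 0.0007  0.0012 -0.0003]
t 22.175 pos [ 0.6337 -0.0178  0.1994] F_tool [-0.1  3.7  8. ] M_tool [-0.41 -0.28 -0.02] w 0.0109
err mm [-0.19  0.11  0.46] units [-0.003  0.002  0.008] rot [-0.0007 -0.0012  0.0003] units [-0.004 -0.008  0.002]
```

jog_arm(
  increments=[
    [0,0,0.012,0,0,0,-1],
    [0,0,0.012,0,0,0,-1],
    [0,0,0,0,0,0,-1],
  ],
)

```text
time_s: 22.55
position: [0.634, -0.0177, 0.1992]
tool_rot: [0.614, 0.746, 0.259, 0.001]
wrist_force: [-0.3, 1.1, 1.2]
grip_width: 0.0112
```

Run:
```python
from plant import *
from h import *
s=read_state();rel(s,0.0,0)
```

```text
now in home frame mm [ 0.15  0.08 -0.19] rot [ 0.0001  0.0003 -0.0001]
t 22.55 pos [ 0.634  -0.0177  0.1992] F_tool [ 1.4  0.3 -0.8] M_tool [0.2  0.07 0.03] w 0.0112
err mm [-0.15 -0.08  0.19] units [-0.002 -0.001  0.003] rot [-0.0001 -0.0003  0.0001] units [-0.    -0.002  0.001]
```

jog_arm(
  increments=[
    [0,0,0,0,0,0,-0.2],
    [0,0,0,0,0,0,0],
    [0,0,0,0,0,0,0],
    [0,0,-0.3,0,0,0,0],
    [0,0,-0.5,0,0,0,0],
    [0,0,-0.6,0,0,0,0],
    [0,0,-0.3,0,0,0,0],
    [0,0,0,0,0,0,0],
  ],
)

```text
time_s: 23.55
position: [0.6023, -0.058, 0.2887]
tool_rot: [0.614, 0.746, 0.259, 0.002]
wrist_force: [0.5, 0.1, 0.1]
grip_width: 0.0427
```

Run:
```python
from plant import *
from h import *
np.set_printoptions(precision=4,suppress=True)
s=read_state();rel(s,0.0,0)
w=camera_info('wrist');im,d=get_image('wrist');cv2.imwrite('pics/w9.png',im[:,:,::-1])
np.savez('pics/w9.npz',im=im,d=d,**{k:np.array(v) for k,v in w.items()})
for n in('top','scene'):
    ci=camera_info(n);im,d=get_image(n)
    cv2.imwrite(f'pics/{n}9.png',cv2.resize(im[130:260,180:320,::-1],None,fx=4,fy=4,interpolation=cv2.INTER_CUBIC))
```

```text
now in home frame mm [  -0.54    1.16 -103.31] rot [-0.0022 -0.0018 -0.0007]
t 23.55 pos [ 0.6023 -0.058   0.2887] F_tool [0.  0.5 0.1] M_tool [ 0.34 -0.29 -0.01] w 0.0427
err mm [  0.72  -1.39 103.3 ] units [ 0.012 -0.023  1.722] rot [0.0022 0.0018 0.0007] units [0.015 0.012 0.004]
```

View pics/w9.png

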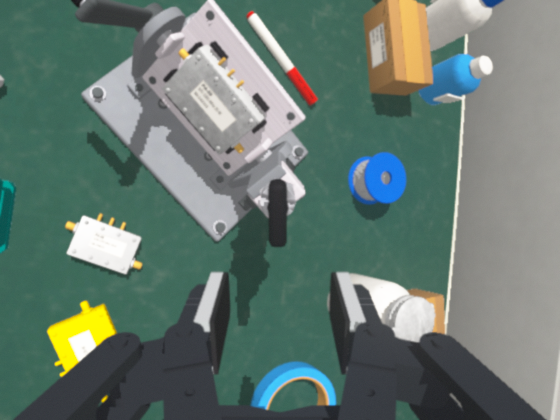

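View pics/scene9.png

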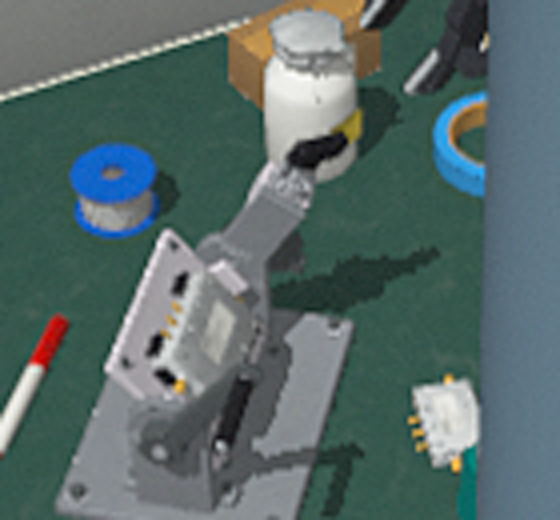

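View pics/top9.png

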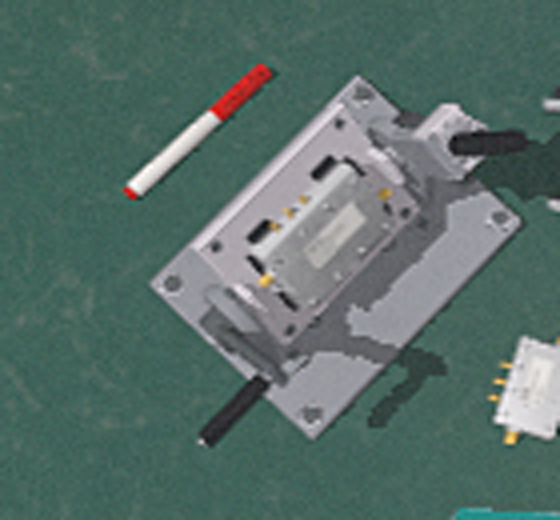

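Run:
```python
from plant import *
from h import *
np.set_printoptions(precision=4,suppress=True)
def cen(im,x0,y0,x1,y1):
    m=(im[y0:y1,x0:x1].max(2)<60).astype(np.uint8);n,l,st,c=cv2.connectedComponentsWithStats(m);i=1+np.argmax(st[1:,4]);return c[i]+[x0,y0],st[i,4]
for n,b in(('scene',(248,158,272,176)),('top',(288,158,315,174))):
    im,d=get_image(n);o=load(f'pics/{n}0.npz');print(n,'handle before',cen(o['im'],*b),'after',cen(im,*b))
im,d=get_image('top');ci=camera_info('top')
v,u=np.where((d>0));P=(ondepth(ci,np.c_[u,v],d[v,u])-o_)@F_
ax=np.array([0,0,.085]);th=.873
for th in(.0,.436,.873):
    xn=np.array([np.cos(th),0,np.sin(th)]);zn=np.array([-np.sin(th),0,np.cos(th)])
    Q=P-ax;X=Q@xn;Z=Q@zn
    k=(abs(X)<.02)&(abs(Q[:,1])<.03)&(abs(Z)<.04)
    if k.sum()>30:
        q=Q[k];A=np.c_[q[:,0],np.ones(len(q))]
        s=np.linalg.lstsq(A,q[:,2],rcond=None)[0];print(th,k.sum(),'tilt',np.arctan(s[0]),'module top Z',np.median(Z[k]))
```

```text
scene handle before (array([258.9241, 167.1899]), np.int32(79)) after (array([259.025 , 167.1875]), np.int32(80))
top handle before (array([302.0482, 165.253 ]), np.int32(83)) after (array([302.0588, 165.4706]), np.int32(102))
0.0 426 tilt 0.5983039256025924 module top Z 0.01833232657975868
0.436 354 tilt 0.8111252745589452 module top Z 0.016000916580050352
0.873 296 tilt 0.8740229165864726 module top Z 0.01385973502527894
```

```bash
python3 -c "
from plant import bot,read_state
print(read_state()['time_s'],read_state()['wrist_force']);print(bot.hand_in())"
```

```text
23.85 [-0.2460729  -0.23083597 -0.22596487]
the job is handed in; nothing more can be done
None
```

The RF module now stands at the steepest angle with the spring pin home in the last notch. I handed the job in at 23.9 s of the 58 s allowed.

**What I did**
- I drew the pin out 13.5 mm, turned it 1.31 rad into the rest notch and let go. It stayed out by itself.
- I pushed the crank lever over, past the middle notch, until it met its stop at about 8 N.
- I drew the pin out again, turned the handle back to 0 and let the spring take it in. Then I let go and backed about 100 mm clear.

**Last checks**
- **Plate tilt:** I measured 0.874 rad; the last notch is at 0.873.
- **Module:** its top sits 13.9 mm above the axle along the plate normal, against 14 mm for a seated module, so it is still in its nest.
- **Pin:** in both fixed cameras the T-handle is back within about 0.2 px of its starting position. The spring force had dropped to about zero before I let go. The tool stood 0.2 mm short of its first home reading, which I put down to slip in the grip.
- **Rest of the bench:** the marker and the small RF module look undisturbed near the fixture. I did not check the board and the tray again. The robot touches nothing, with the wrist force near zero.

No check failed. One disagreed: the base outline put the fixture's origin about 7 mm off along the axle. I took the position from the handle and lever instead, and it held up in later views and contacts.

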